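# Pin the parts cabinet's bolt with a spring cotter

### The arm

A 6-joint arm with a two-finger parallel gripper is mounted at the origin on the work surface. World frame = base frame: x ahead of the robot, y to its left, z up, the work surface at z = 0. Lengths are in m, angles in degrees, forces in N, time in s.
With the tool pointing down it reaches from about 0.4 to 0.825 m from the base axis. Payload 7 kg.
Tool frame: the origin (TCP) lies between the finger pads; the fingertips stand 14 mm ahead of it and the grasp point (between the pads) lies 5 mm behind it; z points along the fingers, y is the line along which they close (so a half turn about z gives the same grasp; the last joint's range is limited). The gripper opens to 88 mm and grips with 3 to 60 N. Pads are 19 mm wide; open, the fingers measure 130 mm over their backs; the gripper's body (78 mm by 193 mm) begins 47 mm behind the grasp point.
Start: joints at [83.829, 20.546, 0.682, 0, -70.136, -16.507], TCP at [0.26, 0.623, 0.241] pointing down, gripper open.
Joint ranges: [-176.03, 176.03], [-82.01, 121.73], [-58.28, 71.71], [-173.87, 95.51], [-174.79, -0.11], [-173.66, 173.66]. Speed limits (degrees/s): [136.94, 136.94, 172.46, 180, 180, 180].

### API

Orientations are given as [roll, pitch, yaw] about the fixed x, y, z axes, in that order (R = Rz(yaw) Ry(pitch) Rx(roll)).
In Python, from plant import status, cams, job gives the robot as it stands. The module is installed in compiled form; this text tells all that it offers.
- The arm moves only by the tool step_arm, never from a script. Its arguments are lists of equal length, an entry for each row: "xyz": the shift along the tool's x, y, z each as a share of 20 cm, from -1 to 1, a list of three; "yaw": the turn about the tool's z as a share of 360 degrees, from -1 to 1; "claw": the closure, from -1 (fully open) to 1 (shut). A call has 1 to 20 rows; each row is the pose to reach, as a shift and turn from the pose commanded when the call began, along the tool's axes at that moment, turning the shorter way round; what a row does not reach only later rows make up. A row lasts 1/12 s, in which the tool goes at most 41.7 mm and 7.16 degrees, less where a joint would pass 70% of its speed; a pose out of reach is approached as far as the arm can. A call with a number of a shift or a turn outside -1 to 1 is refused whole. A call with a gripper value outside its range is refused whole. The fingers move at their own pace and stop on an object; "grip_force" is the grip in N (left out, the last holds). Time passes only in rows, so rows that repeat a pose let the fingers close. It gives the time, the measured TCP pose, the force, the opening and the grip force at its end, in the units of the state.
- status.get_state(): the state, without advancing time (a new reading comes with each control period).
- cams.capture(name): name is "scene" or "side" or "wrist"; returns (picture, depth): 480x640x3 uint8, blue, green, red; 480x640 float32, m along the optical axis (not along the pixel's ray), 0 where there is no reading.
- cams.calibration(name): a dict with "mtx" (3x3 intrinsics, pixels), "camera_from_world" (4x4, takes a point from world to camera coordinates); the wrist camera has in their place "T_tool_cam" (4x4, takes a point from camera to tool coordinates, whose origin is the TCP and whose axes are the flange's). Camera axes: x right, y down, z forward; pixel columns grow to the right and rows downward; lengths in m; the calibration is good to about 2 mm. The wrist camera is an equidistant fisheye: a pixel r from the principal point sees the ray r / f radians off the axis. A picture is of the moment at which its call begins: read the wrist's pose just before it. calibration takes no time and is no camera call.
- job.close_job(): hands the job in; it is judged then, once.
The state is a dict: "time_s": time; "joints": joint angles; "qd": joint speeds; "joint_torque": joint torques, N m; "tcp_pos": TCP position; "eef_rot": TCP orientation; "contact_force": force on the tool from outside, world axes, zero at the start; "moment": the same for the moment, N m; "gripper_width": finger opening in m; "gripper_force": force on a finger pad.
Only numpy, scipy, OpenCV 4.12 (cv2) and the standard library are available. Lean on these libraries where they do the work, as an engineer would, in place of code of your own. Each camera call takes 0.05 s, during which the arm holds its last target. There are 200 camera calls.

### The job

Lock the steel parts cabinet: slide its bolt fully home by the lever, then take the spring cotter from the red block and push its straight leg down through the cross hole in the bolt's end until the bow snaps under the bolt and the grip sits down on it. The bolt is worn and rattles, so feel for the hole lightly and never force the cotter; let go of it at the end, and leave the glass tube, the tube shield and the nut driver alone.

Things in the scene. Friction and masses are not known exactly. Their poses are not given: they have to be found in the camera images.
- cabinet: grey steel parts cabinet, 160 deep (x) x 360 wide (y) x 138 mm high, fixed; origin at the centre of its underside, front faces its own -x. A steel bolt runs along the front, parallel to its y, middle line at x = -119 mm, top at z = 130 mm, 22 mm clear of the front face. Three straps hold it, at y = 8, -22, -63 mm, 10 mm wide, 5 mm higher than the bolt
- bolt (a joint): travel of the bolt in m: 0 drawn back, 0.040 fully home at its stop, towards the cabinet's own -y. About 4 N of friction (it stays where left)
- lever_back (a point): point fixed to the cabinet: nominal centre of the black 18 mm ball on the bolt's lever with the bolt drawn back (cabinet x = -119, y = +85, z = 168 mm); the ball stands joint bolt farther to -y, +45 mm when home. The lever is an upright 12 mm round steel post on the bolt, the ball 38 mm above the bolt's top. Free space on its +y side above the bolt
- pin_place (a point): point fixed to the cabinet (its axes): nominal middle of the mouth of the bolt's vertical cross hole, at the bolt's top (z = 130, cabinet x = -119, y = -100 mm), with the bolt home. The hole is 8.5 mm square, right through. The worn bolt may truly stand up to 6 mm either way along the cabinet's x, held by some 15 N of friction; the nearest strap begins 32 mm away
- bolt_end (a point): point fixed to the cabinet: nominal middle of the bolt's flat -y end face with the bolt home, 11 mm below its top, 16 mm beyond the hole's middle. The bolt's section is 30 mm (x) by 22 mm (z) with 5 mm 45-degree edges, so its top is flat over a width of 20 mm in x
- cotter_grip (a point): point in the black grip block of the spring cotter, on the line of its leg, 28 mm above the grip's underside, 16 mm below its top, 99 mm above the counter in the holder. Grip 22 (x, its middle 1.5 mm towards +x) x 12 (y) x 44 mm high. Pushed fully in, its underside rests on the bolt's top. Whole cotter about 80 g
- leg_tip (a point): centre of the flat lower end of the cotter's straight round steel leg, 7 mm thick, which runs 64 mm down from the grip's underside; 92 mm below cotter_grip
- bow_bend (a point): the bend of the cotter's springy bow (5 mm wire), on its own -x side, 13.5 mm from the leg's line, 27 mm below the grip's underside. The bow's flared tip is 43 mm below the underside and reaches 23 mm from the leg's line. The bend springs out 4 mm to pass the bolt's side (some 5 to 20 N push), then snaps in under its lower edge. Either side of the bolt will do
- bow (a joint): angle of the cotter's bow in rad: 0 relaxed, growing as it is sprung away from the leg; about 0.11 while it slides past the bolt's side; 3.5 N m/rad
- holder: red phenolic block 60 x 60 x 26 mm, fixed, in whose 19 mm deep, 8 mm wide middle hole the cotter stands upright, its leg's end on the hole's floor; origin at the centre of its underside
- tube: glass tube with a black base, 31 mm across and 88 mm high, standing loose; origin at the centre of its underside; fragile, leave alone
- shield: open nickel-coloured tube shield, 34 mm across, 55 mm high, standing loose; origin at the centre of its underside; leave alone
- nut_driver: nut driver lying loose, 200 mm long, 24 mm thick; origin under its middle, its own x along it; leave alone
Not all that is in view belongs to the job. What is meant by the part that bears cotter_grip is not green or turquoise, and is the smaller of those in its own colour.

How it is judged:
By the outcome, as a careful person would: the job done as asked, in the order asked, and still so for the second after the job is handed in, with the robot touching nothing.
It also fails if it takes over 72 s, if anything falls off the work surface, if the arm or the gripper's body presses on something with over 40 N, if the wrist force passes 120 N, or if a joint passes its speed limit or range.

## Working session

There is one attempt and no reset: what is moved stays moved. The work goes in short steps, Python scripts to look and compute and a tool call to move; the robot and the scene stay as the last step left them, time stands still between calls to the robot, and variables do not carry over. Pictures are saved under pics/ and viewed, at most 12 in all, crops included, and the job is handed in when it is done.

Besides the shell and the picture viewer there is one more tool, called after ">>>" by a JSON object that holds its "method" and its "body", one argument or row to a line. step_arm: Moves the arm, as the interface text tells. Shift numbers are shares of 20 cm and turn numbers shares of 360 degrees, none past 1 either way. Its arguments: {"type":"object","properties":{"xyz":{"type":"array"},"yaw":{"type":"array"},"claw":{"type":"array"},"grip_force":{"type":"number"}},"required":["xyz","yaw","claw"]}

```bash
mkdir -p pics; cat > h.py <<'E'
import numpy as np, cv2
from plant import status, cams, job
from scipy.spatial.transform import Rotation as R
def cap(n,f=None):
    s=status.get_state(); p,d=cams.capture(n); np.savez('last_'+n+'.npz',p=p,d=d,pos=s['tcp_pos'],rot=s['eef_rot'])
    if f: cv2.imwrite('pics/'+f,p)
    return p,d
def load(n):
    z=np.load('last_'+n+'.npz'); return z['p'],z['d'],z
def pts(n,uv,d=None):
    "world points at pixels uv (u,v); fixed cams"
    c=cams.calibration(n); K=c['mtx']; P,D,z=load(n)
    out=[]
    for u,v in uv:
        dd=float(D[int(v),int(u)]) if d is None else d
        pc=np.array([(u-K[0,2])/K[0,0]*dd,(v-K[1,2])/K[1,1]*dd,dd])
        T=np.linalg.inv(c['camera_from_world']); out.append(T[:3,:3]@pc+T[:3,3])
    return np.array(out)
def cloud(n):
    c=cams.calibration(n); K=c['mtx']; P,D,z=load(n)
    v,u=np.mgrid[0:480,0:640]
    pc=np.stack([(u-K[0,2])/K[0,0]*D,(v-K[1,2])/K[1,1]*D,D],-1)
    T=np.linalg.inv(c['camera_from_world']); w=pc@T[:3,:3].T+T[:3,3]; w[D==0]=np.nan
    return P,w
def proj(n,X):
    c=cams.calibration(n); K=c['mtx']; T=c['camera_from_world']
    p=np.atleast_2d(X)@T[:3,:3].T+T[:3,3]; q=p@K.T; return q[:,:2]/q[:,2:]
def crop(P,f,u0,v0,u1,v1,s):
    cv2.imwrite('pics/'+f,cv2.resize(P[v0:v1,u0:u1],None,fx=s,fy=s,interpolation=cv2.INTER_CUBIC))
E
python3 -c "
from h import *
a,_=cap('scene','a.png'); b,_=cap('side','b.png')
print(status.get_state()); print(cams.calibration('scene'),cams.calibration('side'),cams.calibration('wrist'))"
```

```text
{'time_s': 0.1, 'joints': array([ 8.38283770e+01,  2.05866653e+01,  6.40932251e-01, -1.67730472e-02,
       -7.01377015e+01, -1.65068156e+01]), 'qd': array([-0.00087202, -0.11753093,  0.14809234,  0.04518891, -0.01994433,
        0.07349441]), 'joint_torque': array([-1.48745155e-03, -5.84160519e+01,  2.93751830e+01,  7.01553449e+00,
        1.01950337e-02, -5.54504402e-05]), 'tcp_pos': array([0.26012199, 0.62242151, 0.23974143]), 'eef_rot': array([ 1.79915524e+02, -8.58930489e-03, -2.26841425e+01]), 'contact_force': array([-0.86072096, -1.03502331,  0.17505281]), 'moment': array([0.00890341, 0.022966  , 0.01407888]), 'gripper_force': 0.0, 'gripper_width': 0.0872532475026324}
{'mtx': array([[555.69861716,   0.        , 313.60001953],
       [  0.        , 555.69861716, 247.31274148],
       [  0.        ,   0.        ,   1.        ]]), 'camera_from_world': array([[ 0.42061102,  0.90711593, -0.01506855, -0.26412674],
       [ 0.72952352, -0.34804555, -0.58877817, -0.22783835],
       [-0.5393346 ,  0.23665372, -0.8081542 ,  1.77054264],
       [ 0.        ,  0.        ,  0.        ,  1
[... 262 characters left out ...]
    [-0.29803501, -0.4801105 , -0.82502669,  0.26493298],
       [ 0.43131827,  0.70330647, -0.5650881 ,  1.08903976],
       [ 0.        ,  0.        ,  0.        ,  1.        ]])} {'mtx': array([[371.64829954,   0.        , 323.28356601],
       [  0.        , 371.64829954, 239.85540574],
       [  0.        ,   0.        ,   1.        ]]), 'T_tool_cam': array([[ 1.54630867e-04, -9.53871941e-01, -3.00213750e-01,
         8.08293164e-02],
       [ 9.99999917e-01,  2.60794578e-04, -3.13555845e-04,
        -3.73089564e-04],
       [ 3.77386241e-04, -3.00213676e-01,  9.53871902e-01,
        -1.44130232e-01],
       [ 0.00000000e+00,  0.00000000e+00,  0.00000000e+00,
         1.00000000e+00]])}
```

View pics/a.png

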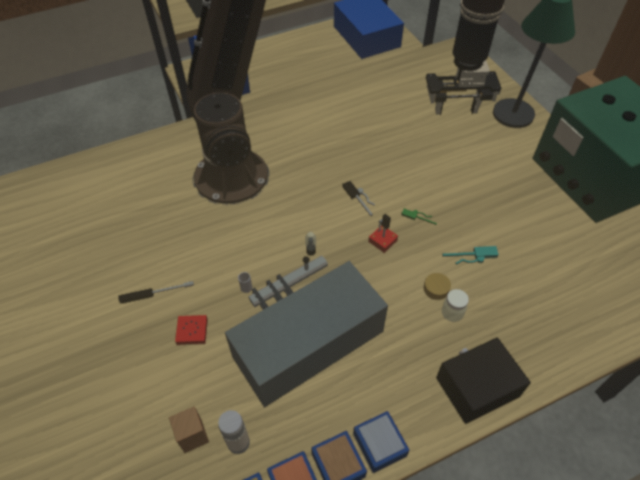

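View pics/b.png

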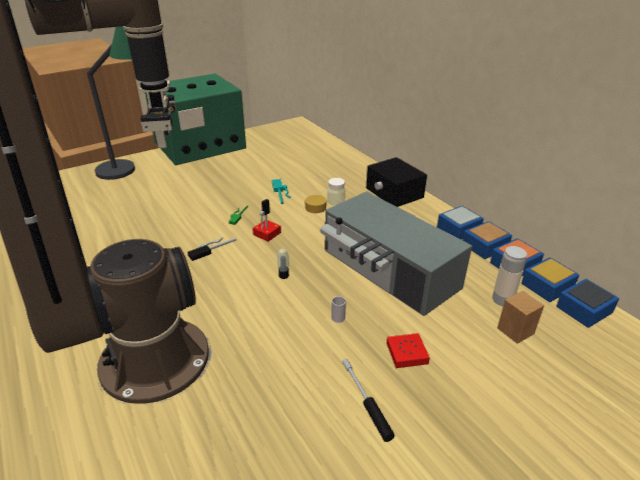

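```bash
cat > m.py <<'E'
from h import *
for n,box in(('scene',(215,255,400,405)),('side',(310,185,475,310))):
    P,w=cloud(n); u0,v0,u1,v1=box
    q=w[v0:v1,u0:u1].reshape(-1,3)
    m=(abs(q[:,2]-.138)<.004); t=q[m]
    r=cv2.minAreaRect((t[:,:2]*1000).astype(np.float32)); print(n,m.sum(),np.median(t[:,2]),r)
    q=w.reshape(-1,3)
    print(np.round(cv2.boxPoints(r)))
    tb=q[np.isfinite(q[:,2])]; tb=tb[(abs(tb[:,2])<.02)&(tb[:,0]>.3)&(tb[:,0]<.9)]; print('table',np.median(tb[:,2]))
print(pts('scene',[(385,221),(383,241),(306,260),(310,236),(245,276),(192,329)]).round(3))
print(pts('side',[(265,206),(267,230),(339,221)]).round(3))
P=load('scene')[0];Q=load('side')[0]
a=cv2.resize(P[170:330,225:465],(720,480),interpolation=cv2.INTER_CUBIC)
cv2.imwrite('pics/c1.png',a)
b=cv2.resize(Q[170:300,180:400],(792,468),interpolation=cv2.INTER_CUBIC); cv2.imwrite('pics/c2.png',b)
E
python3 m.py
```

```text
scene 8514 0.13854164549157544 ((610.2232055664062, -26.397842407226562), (228.7125244140625, 361.14129638671875), 8.890970230102539)
[[ 469.  134.]
 [ 525. -222.]
 [ 751. -187.]
 [ 695.  170.]]
table 0.0009535051944524753
side 5153 0.1383835589866872 ((607.9133911132812, -25.550094604492188), (229.4486541748047, 363.3023986816406), 8.93309497833252)
[[ 466.  136.]
 [ 523. -223.]
 [ 749. -187.]
 [ 693.  172.]]
table 0.0006293229064477934
[[ 0.438  0.306  0.097]
 [ 0.455  0.297  0.032]
 [ 0.513  0.036  0.174]
 [ 0.388  0.102  0.086]
 [ 0.402 -0.099  0.038]
 [ 0.485 -0.277  0.022]]
[[0.429 0.296 0.104]
 [0.427 0.29  0.026]
 [0.501 0.028 0.174]]
```

View pics/c1.png

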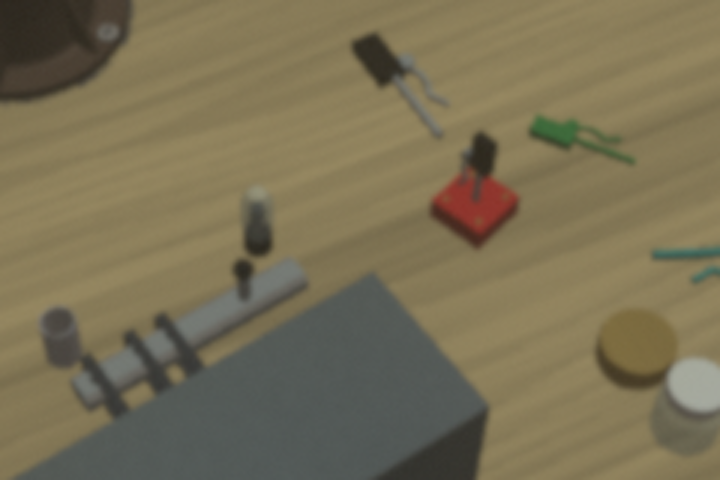

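View pics/c2.png

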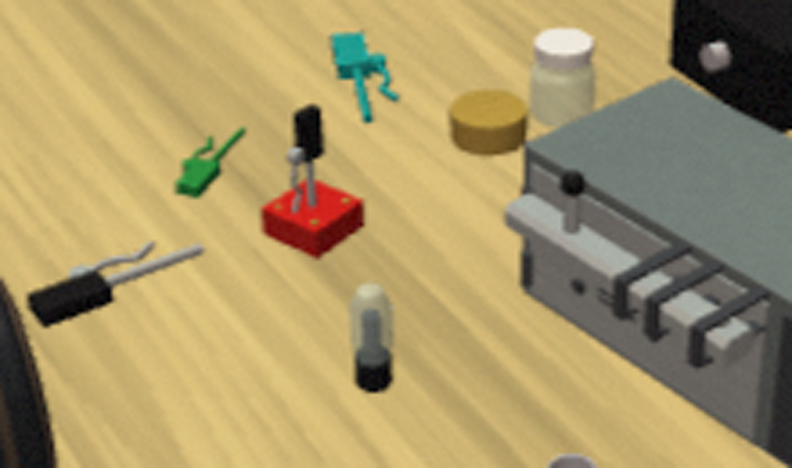

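>>> {"method": "step_arm", "body": {
  "xyz": [
    [0.85,0.73,0],
    [0.85,0.73,0],
    [0.85,0.73,0],
    [0.85,0.73,0],
    [0.85,0.73,0],
    [0.85,0.73,0],
    [0.85,0.73,0],
    [0.85,0.73,0]
  ],
  "yaw": [-0.088,-0.088,-0.088,-0.088,-0.088,-0.088,-0.088,-0.088],
  "claw": [1,1,1,1,1,1,1,1],
  "grip_force": 10
}}

```text
time_s: 0.77
tcp_pos: [0.3613, 0.4217, 0.2408]
eef_rot: [-180.0, -0.0, 8.9]
contact_force: [0.3, 0.6, -0.8]
gripper_width: 0.04
gripper_force: 0.0
```

```bash
cat > m2.py <<'E'
from h import *
yaw=np.radians(8.9); Rc=np.array([[np.cos(yaw),-np.sin(yaw)],[np.sin(yaw),np.cos(yaw)]]); C=np.array([.642,-.0205])
def cab(x,y,z): return np.r_[C+Rc@[x,y],z]
for nm,X in dict(ball=cab(-.119,.085,.168),ballhome=cab(-.119,.045,.168),fl=cab(-.08,.18,.138),fr=cab(-.08,-.18,.138),rl=cab(.08,.18,.138),rr=cab(.08,-.18,.138),endb=cab(-.119,-.076,.119)).items():
    print(nm,X.round(3),proj('scene',X).round(1),proj('side',X).round(1))
P,w=cloud('scene')
# cotter black points above holder
q=w[205:255,365:405].reshape(-1,3); q=q[np.isfinite(q[:,2])]
for lo,hi in((.02,.032),(.075,.125)):
    t=q[(q[:,2]>lo)&(q[:,2]<hi)]; print(lo,len(t),t.mean(0).round(4),cv2.minAreaRect((t[:,:2]*1000).astype(np.float32)))
E
python3 m2.py; python3 -c "
from h import *
cap('wrist','w1.png'); s=status.get_state(); print(s['time_s'],s['tcp_pos'],s['eef_rot'],s['contact_force'])"
```

```text
ball [0.511 0.045 0.168] [[309.2 259.7]] [[338.5 218.7]]
ballhome [0.517 0.006 0.168] [[295.6 267.3]] [[349.5 225.3]]
fl [0.535 0.145 0.138] [[349.3 259.5]] [[324.8 208.9]]
fr [ 0.591 -0.211  0.138] [[223.7 331.4]] [[431.  271.5]]
rl [0.693 0.17  0.138] [[388.8 305. ]] [[366.3 190.2]]
rr [ 0.749 -0.186  0.138] [[258.6 385.9]] [[472.7 244.8]]
endb [ 0.536 -0.114  0.119] [[254.8 301.7]] [[384.3 263.8]]
0.02 344 [0.4403 0.3049 0.0263] ((437.16461181640625, 308.3038330078125), (62.32765197753906, 66.46720886230469), 20.47335433959961)
0.075 121 [0.4388 0.3056 0.0988] ((434.2867736816406, 307.6039733886719), (33.22869873046875, 17.940523147583008), 14.463187217712402)
0.8167 [0.36099286 0.42250761 0.24061267] [-1.79984519e+02 -4.47223769e-03  8.93241982e+00] [-0.35314697 -0.09194916  0.12383875]
```

View pics/w1.png

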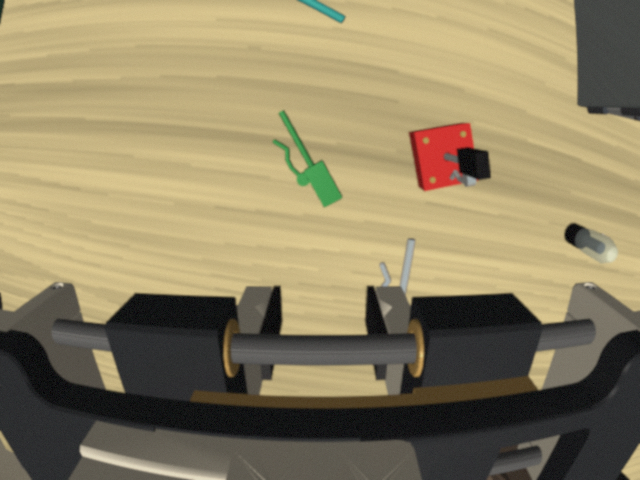

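>>> {"method": "step_arm", "body": {
  "xyz": [
    [0,0.6,0],
    [0,0.6,0],
    [0,0.6,0],
    [0,0.6,0],
    [0,0.6,0]
  ],
  "yaw": [0,0,0,0,0],
  "claw": [1,1,1,1,1]
}}

```text
time_s: 1.23
tcp_pos: [0.3796, 0.3037, 0.2408]
eef_rot: [-180.0, -0.0, 8.9]
contact_force: [-0.6, 0.2, -0.2]
gripper_width: 0.0035
gripper_force: 0.0
```

```bash
cat >> h.py <<'E'
def _wr(z):
    c=cams.calibration('wrist'); T=np.eye(4); T[:3,:3]=R.from_euler('xyz',z['rot'],degrees=True).as_matrix(); T[:3,3]=z['pos']
    return T@c['T_tool_cam'],c['mtx']
def wray(z,uv):
    "fisheye rays, world"
    T,K=_wr(z); uv=np.atleast_2d(uv).astype(float)
    d=np.stack([(uv[:,0]-K[0,2])/K[0,0],(uv[:,1]-K[1,2])/K[1,1]],-1); th=np.linalg.norm(d,axis=1)
    dirc=np.c_[d/th[:,None]*np.sin(th)[:,None],np.cos(th)]
    return T[:3,3],dirc@T[:3,:3].T
def wz(z,uv,h):
    "world points on plane z=h"
    o,d=wray(z,uv); return o+d*((h-o[2])/d[:,2])[:,None]
def wproj(z,X):
    T,K=_wr(z); p=(np.atleast_2d(X)-T[:3,3])@T[:3,:3]; r=np.linalg.norm(p[:,:2],axis=1); th=np.arctan2(r,p[:,2])
    return p[:,:2]/r[:,None]*th[:,None]*np.array([K[0,0],K[1,1]])+K[:2,2]
def wcloud():
    P,D,z=load('wrist'); v,u=np.mgrid[0:480,0:640]; o,d=wray(z,np.c_[u.ravel(),v.ravel()])
    T,_=_wr(z); cz=d@T[:3,2]; w=(o+d*(D.ravel()/cz)[:,None]); w[D.ravel()==0]=np.nan
    return P,w.reshape(480,640,3)
E
python3 -c "
from h import *
P,D=cap('wrist'); P,w=wcloud(); z=load('wrist')[2]; print(z['pos'],z['rot'])
u,v=wproj(z,[.433,.303,.06])[0]; print(u,v); u=int(u);v=int(v)
crop(P,'w2.png',max(u-130,0),max(v-100,0),u+130,v+100,3)
print(max(u-130,0),max(v-100,0))
q=w.reshape(-1,3); q=q[np.isfinite(q[:,2])]; q=q[(abs(q[:,0]-.433)<.06)&(abs(q[:,1]-.303)<.06)]
for lo,hi in((.022,.03),(.108,.121)):
    t=q[(q[:,2]>lo)&(q[:,2]<hi)]; print(lo,len(t),t.mean(0).round(4),cv2.minAreaRect((t[:,:2]*1000).astype(np.float32)))
"
```

```text
[0.37958495 0.30367206 0.2408027 ] [-1.79969243e+02 -2.07070981e-02  8.94282571e+00]
334.63205980412556 159.19621023259725
204 59
0.022 3185 [0.4367 0.3094 0.026 ] ((434.89801025390625, 308.7530212402344), (60.20136642456055, 60.134422302246094), 21.528305053710938)
0.108 499 [0.4365 0.3094 0.1147] ((436.1287536621094, 309.33087158203125), (22.331533432006836, 12.34414005279541), 20.261497497558594)
```

View pics/w2.png

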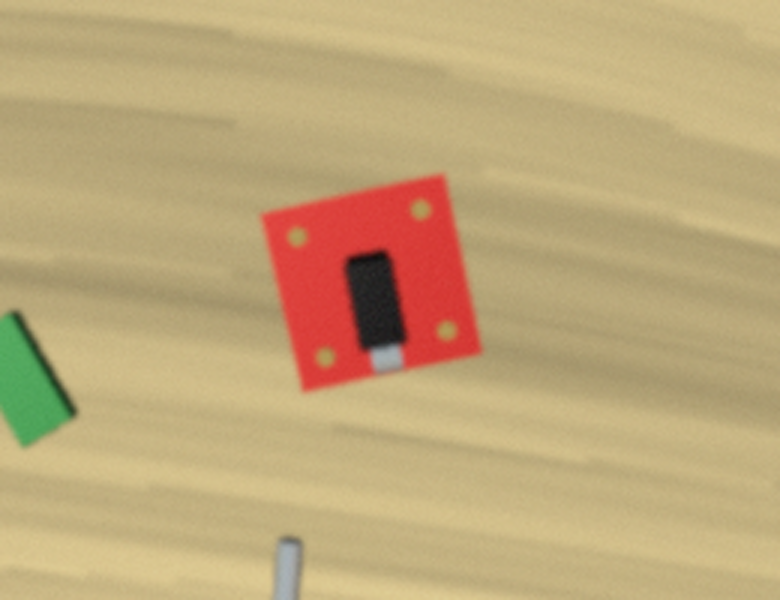

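>>> {"method": "step_arm", "body": {
  "xyz": [
    [0.45,1,0],
    [0.45,1,0],
    [0.45,1,0],
    [0.45,1,0],
    [0.45,1,0],
    [0.45,1,0],
    [0.45,1,0],
    [0.45,1,0]
  ],
  "yaw": [0,0,0,0,0,0,0,0],
  "claw": [1,1,1,1,1,1,1,1]
}}

```text
time_s: 1.95
tcp_pos: [0.5004, 0.1212, 0.2399]
eef_rot: [180.0, 0.1, 8.9]
contact_force: [0.5, 0.7, 0.3]
gripper_width: 0.0009
gripper_force: 0.0
```

```bash
cat > cabm.py <<'E'
from h import *
P,w=wcloud(); z=load('wrist')[2]; print(z['pos'])
yaw=np.radians(8.9); Rc=np.array([[np.cos(yaw),-np.sin(yaw)],[np.sin(yaw),np.cos(yaw)]]); C=np.array([.642,-.0205])
q=w.reshape(-1,3); q=q[np.isfinite(q[:,2])]; L=np.c_[(q[:,:2]-C)@Rc*1000,q[:,2]*1000]
def st(nm,m):
    t=L[m]; print(nm,len(t),*( [np.percentile(t,[1,5,50,95,99],axis=0).round(1).T.tolist()] if len(t)>5 else []))
t=(abs(L[:,2]-138)<2)&(L[:,0]>-95); st('top',t)
st('bolttop',(abs(L[:,2]-130)<1.8)&(L[:,0]<-95)&(L[:,0]>-145)&(abs(L[:,1])<150))
st('straps',(abs(L[:,2]-135)<1.8)&(L[:,0]<-100)&(L[:,0]>-145)&(abs(L[:,1])<150))
st('ball',(L[:,2]>158)&(L[:,2]<182)&(abs(L[:,0]+119)<25)&(L[:,1]<130)&(L[:,1]>20))
E
python3 -c "
from h import *
cap('wrist','w3.png')"; python3 cabm.py
```

```text
[0.50037594 0.12121028 0.23987797]
top 64944 [[-78.5, -72.8, -10.7, 56.0, 71.5], [-105.2, -85.2, 62.8, 168.1, 176.8], [136.3, 136.8, 138.0, 139.2, 139.6]]
bolttop 5292 [[-136.3, -134.2, -123.0, -113.3, -111.7], [-79.8, -57.3, 52.1, 126.8, 131.9], [128.3, 128.6, 129.8, 131.0, 131.5]]
straps 1664 [[-144.6, -142.6, -122.1, -102.2, -100.3], [-67.9, -66.2, -19.5, 12.7, 82.1], [133.3, 133.6, 134.8, 136.0, 136.5]]
ball 616 [[-131.5, -129.7, -121.8, -116.1, -115.5], [70.8, 72.8, 80.7, 86.4, 87.0], [158.6, 166.4, 173.6, 176.9, 177.4]]
```

>>> {"method": "step_arm", "body": {
  "xyz": [
    [-0.025,0,0.2],
    [-0.025,0,0.4],
    [-0.025,0.1,0.4],
    [-0.025,0.15,0.4],
    [-0.025,0.17,0.4],
    [-0.025,0.19,0.4],
    [-0.025,0.21,0.4],
    [-0.025,0.23,0.4],
    [-0.025,0.25,0.4],
    [-0.025,0.25,0.4]
  ],
  "yaw": [0,0,0,0,0,0,0,0,0,0],
  "claw": [1,1,1,1,1,1,1,1,1,1]
}}

```text
time_s: 2.83
tcp_pos: [0.5029, 0.0701, 0.161]
eef_rot: [-180.0, -0.0, 9.0]
contact_force: [-0.6, -0.7, 0.3]
gripper_width: 0.0007
gripper_force: 0.0
```

>>> {"method": "step_arm", "body": {
  "xyz": [
    [0,0.02,0],
    [0,0.04,0],
    [0,0.06,0],
    [0,0.08,0],
    [0,0.09,0],
    [0,0.1,0],
    [0,0.11,0],
    [0,0.12,0],
    [0,0.13,0],
    [0,0.14,0],
    [0,0.15,0],
    [0,0.15,0]
  ],
  "yaw": [0,0,0,0,0,0,0,0,0,0,0,0],
  "claw": [1,1,1,1,1,1,1,1,1,1,1,1]
}}

```text
time_s: 3.83
tcp_pos: [0.5075, 0.0404, 0.1606]
eef_rot: [180.0, -0.0, 9.0]
contact_force: [0.1, 2.7, 0.7]
gripper_width: 0.0006
gripper_force: 1.4
```

>>> {"method": "step_arm", "body": {
  "xyz": [
    [0,0.015,0],
    [0,0.03,0],
    [0,0.045,0],
    [0,0.06,0],
    [0,0.075,0],
    [0,0.09,0],
    [0,0.1,0],
    [0,0.11,0],
    [0,0.12,0],
    [0,0.13,0],
    [0,0.13,0]
  ],
  "yaw": [0,0,0,0,0,0,0,0,0,0,0],
  "claw": [1,1,1,1,1,1,1,1,1,1,1]
}}

```text
time_s: 4.75
tcp_pos: [0.5109, 0.0266, 0.1607]
eef_rot: [-179.0, -0.3, 9.0]
contact_force: [-26.5, 73.0, 14.7]
gripper_width: 0.0005
gripper_force: 38.3
```

>>> {"method": "step_arm", "body": {
  "xyz": [
    [0,-0.1,0],
    [0,-0.2,0],
    [0,-0.2,-0.2],
    [0,-0.2,-0.4],
    [0,-0.2,-0.4]
  ],
  "yaw": [0,0,0,0,0],
  "claw": [1,1,1,1,1]
}}

```text
time_s: 5.17
tcp_pos: [0.5085, 0.0548, 0.248]
eef_rot: [180.0, -0.6, 9.1]
contact_force: [1.8, 0.3, 2.6]
gripper_width: 0.0005
gripper_force: 0.0
```

```bash
python3 -c "
from h import *
cap('wrist','w4.png')"; python3 cabm.py
```

```text
[0.5085311 0.0548405 0.2479577]
top 79811 [[-78.5, -72.8, -10.7, 54.7, 70.7], [-171.5, -146.6, 29.8, 163.0, 175.5], [136.3, 136.8, 138.0, 139.2, 139.6]]
bolttop 5547 [[-135.6, -133.8, -122.5, -112.7, -111.3], [-113.4, -103.4, 18.5, 93.1, 99.0], [128.3, 128.6, 129.8, 131.0, 131.5]]
straps 2028 [[-144.5, -142.4, -121.3, -101.9, -100.3], [-67.9, -66.3, -20.6, 12.4, 44.2], [133.3, 133.7, 134.9, 136.0, 136.4]]
ball 587 [[-130.7, -128.8, -121.4, -115.6, -115.0], [37.4, 38.9, 46.2, 52.8, 53.8], [166.0, 168.2, 174.0, 177.0, 177.6]]
```

View pics/w4.png

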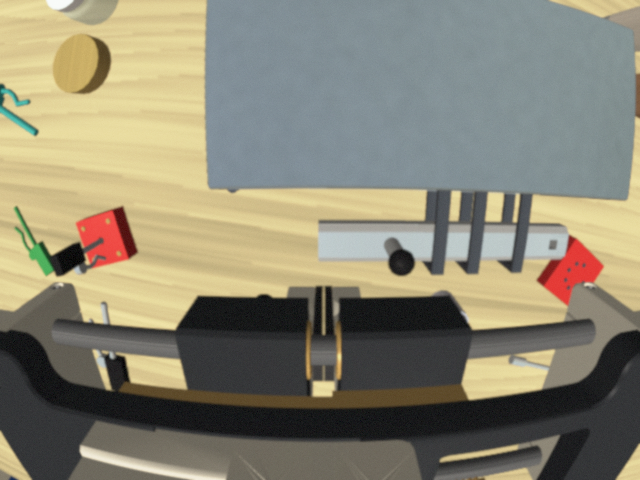

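>>> {"method": "step_arm", "body": {
  "xyz": [
    [0,0.3,0],
    [0,0.6,0],
    [0,0.975,0],
    [0,0.975,0],
    [0,0.975,0.1],
    [0,0.975,0.2],
    [0,0.975,0.2],
    [0,0.975,0.2],
    [0,0.975,0.2]
  ],
  "yaw": [0,0,0,0,0,0,0,0,0],
  "claw": [1,1,1,1,1,1,1,1,1]
}}

```text
time_s: 5.97
tcp_pos: [0.5358, -0.138, 0.2012]
eef_rot: [180.0, 0.0, 9.0]
contact_force: [-0.1, -0.2, 1.1]
gripper_width: 0.0004
gripper_force: 0.0
```

```bash
python3 -c "
from h import *
cap('wrist'); P,w=wcloud(); z=load('wrist')[2]
u,v=wproj(z,[.540,-.138,.13])[0].astype(int); print(u,v)
crop(P,'w5.png',u-100,v-75,u+100,v+75,4)"; python3 cabm.py
```

```text
325 254
[ 0.53578251 -0.13803653  0.2012176 ]
top 90373 [[-78.7, -73.7, -20.7, 36.3, 57.5], [-176.0, -164.5, -45.3, 114.4, 135.6], [136.4, 136.8, 138.0, 139.2, 139.6]]
bolttop 7414 [[-135.5, -133.6, -122.1, -112.6, -111.1], [-114.5, -109.2, -35.1, 86.5, 97.1], [128.3, 128.6, 129.9, 131.0, 131.5]]
straps 3183 [[-144.4, -142.5, -121.5, -102.1, -100.4], [-68.1, -67.0, -23.1, 11.5, 39.7], [133.3, 133.7, 134.9, 135.9, 136.4]]
ball 686 [[-130.5, -128.9, -121.4, -115.7, -115.1], [35.7, 36.3, 40.6, 48.2, 49.8], [158.5, 160.0, 172.6, 176.6, 177.6]]
```

View pics/w5.png

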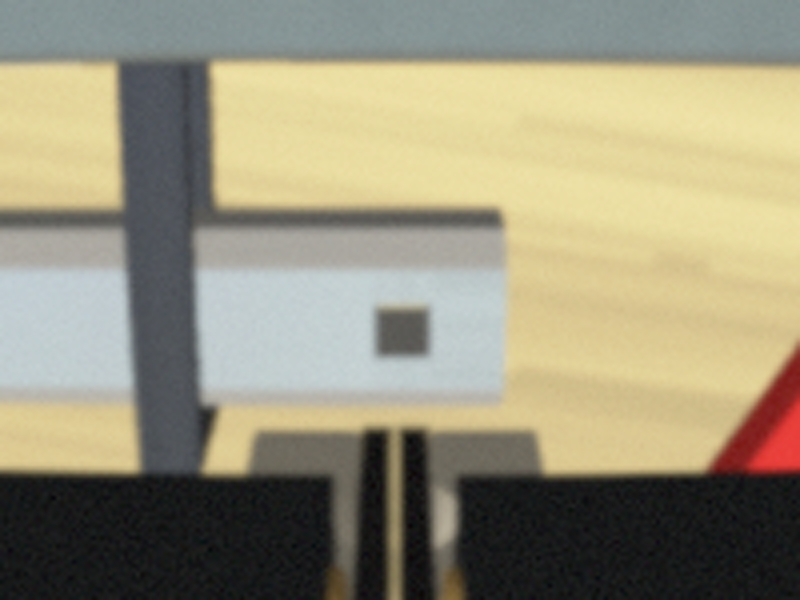

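```bash
python3 -c "
from h import *
P,w=wcloud(); z=load('wrist')[2]
c=lambda x,y:((x+.5)/4-.5+225,(y+.5)/4-.5+179)
X=wz(z,[c(402,331),c(376,308),c(428,308),c(428,356),c(376,356),c(505,268),c(505,392),c(200,268),c(200,392)],.13)
print(X.round(4)); print([np.linalg.norm(X[i]-X[i+1])*1e3 for i in(1,2,3)])
yaw=np.radians(8.9); Rc=np.array([[np.cos(yaw),-np.sin(yaw)],[np.sin(yaw),np.cos(yaw)]])
print(((X[:,:2]-[.642,-.0205])@Rc*1e3).round(1))
# cab yaw from front top edge
q=w.reshape(-1,3); q=q[np.isfinite(q[:,2])]; q=q[(abs(q[:,2]-.138)<.002)]; L=np.c_[(q[:,:2]-[.642,-.0205])@Rc*1e3]
ys=np.arange(-160,80,10); e=[np.percentile(L[(abs(L[:,1]-y)<5)&(L[:,0]>-95),0],1) for y in ys]; print(np.degrees(np.polyfit(ys,e,1)),np.round(e,1))
"
```

```text
[[ 0.5353 -0.1385  0.13  ]
 [ 0.5384 -0.1339  0.13  ]
 [ 0.5396 -0.1419  0.13  ]
 [ 0.5318 -0.1432  0.13  ]
 [ 0.5305 -0.1352  0.13  ]
 [ 0.5479 -0.1524  0.13  ]
 [ 0.5276 -0.1562  0.13  ]
 [ 0.5405 -0.1063  0.13  ]
 [ 0.52   -0.1086  0.13  ]]
[np.float64(8.009501472833302), np.float64(7.962110002922842), np.float64(8.103421424782058)]
[[-123.7 -100.1]
 [-119.9  -96. ]
 [-119.9 -104.1]
 [-127.9 -104.1]
 [-127.9  -96. ]
 [-113.4 -115.8]
 [-134.  -116.3]
 [-113.5  -69. ]
 [-134.2  -68.2]]
[-9.51551069e-02 -4.51176575e+03] [-78.3 -78.4 -78.8 -78.2 -78.5 -78.3 -78.5 -78.5 -78.4 -78.7 -79.1 -78.7
 -78.4 -78.9 -79.8 -78.7 -78.9 -79.8 -78.6 -78.7 -78.5 -78.4 -78.6 -78.4]
```

>>> {"method": "step_arm", "body": {
  "xyz": [
    [0,0,-0.15],
    [0,-0.1,-0.3],
    [0,-0.3,-0.3],
    [0,-0.5,-0.3],
    [0,-0.7,-0.3],
    [0,-0.9,-0.3],
    [0,-1,-0.3],
    [0,-1,-0.3]
  ],
  "yaw": [0,0,0,0,0,0,0,0],
  "claw": [1,1,1,1,1,1,1,1]
}}

```text
time_s: 6.68
tcp_pos: [0.5041, 0.0638, 0.2624]
eef_rot: [-179.9, -0.2, 9.3]
contact_force: [0.4, -0.9, 0.7]
gripper_width: 0.0003
gripper_force: 0.0
```

>>> {"method": "step_arm", "body": {
  "xyz": [
    [-0.05,-0.2,0],
    [-0.1,-0.4,0],
    [-0.15,-0.6,0],
    [-0.15,-0.8,0],
    [-0.15,-1,0],
    [-0.15,-1,0],
    [-0.15,-1,0],
    [-0.15,-1,0]
  ],
  "yaw": [-0.033,-0.033,-0.033,-0.033,-0.033,-0.033,-0.033,-0.033],
  "claw": [0,0,0,0,0,0,0,0]
}}

```text
time_s: 7.35
tcp_pos: [0.4432, 0.2527, 0.2612]
eef_rot: [-180.0, -0.0, 21.0]
contact_force: [0.1, -0.1, -0.4]
gripper_width: 0.0429
gripper_force: 0.0
```

```bash
cat > d.py <<'E'
import sys; from h import *
s=status.get_state(); r=R.from_euler('xyz',s['eef_rot'],degrees=True); t=np.array([float(a) for a in sys.argv[1:4]])
print(s['time_s'],s['tcp_pos'].round(4),s['eef_rot'].round(2),'shares',(r.inv().apply(t-s['tcp_pos'])/.2).round(4),'F',s['contact_force'].round(1),'w',round(s['gripper_width'],4))
E
python3 d.py .4348 .3088 .097
```

```text
7.35 [0.4432 0.2527 0.2612] [-1.7999e+02 -4.0000e-02  2.0990e+01] shares [ 0.0608 -0.2767  0.8213] F [ 0.1 -0.1 -0.4] w 0.0429
```

>>> {"method": "step_arm", "body": {
  "xyz": [
    [0.061,-0.15,0],
    [0.061,-0.277,0],
    [0.061,-0.277,0.2],
    [0.061,-0.277,0.3],
    [0.061,-0.277,0.4],
    [0.061,-0.277,0.4],
    [0.061,-0.277,0.4],
    [0.061,-0.277,0.4]
  ],
  "yaw": [0,0,0,0,0,0,0,0],
  "claw": [0,0,0,0,0,0,0,0]
}}

```text
time_s: 8.02
tcp_pos: [0.4361, 0.3083, 0.1822]
eef_rot: [-180.0, -0.1, 20.8]
contact_force: [-0.5, -0.7, 0.6]
gripper_width: 0.0441
gripper_force: 0.0
```

```bash
python3 d.py .4348 .3088 .097; python3 -c "
from h import *
P,D=cap('wrist'); P,w=wcloud(); z=load('wrist')[2]
q=w.reshape(-1,3); q=q[np.isfinite(q[:,2])]; q=q[(abs(q[:,0]-.436)<.02)&(abs(q[:,1]-.309)<.02)]
t=q[(q[:,2]>.109)&(q[:,2]<.12)]; print(len(t),t.mean(0) if len(t) else 0,cv2.minAreaRect((t[:,:2]*1000).astype(np.float32)) if len(t)>5 else 0)"
```

```text
8.0167 [0.4361 0.3083 0.1822] [-1.7997e+02 -1.1000e-01  2.0840e+01] shares [-0.006  -0.0044  0.426 ] F [-0.5 -0.7  0.6] w 0.0441
708 [0.43721742 0.30961805 0.11460067] ((436.3678283691406, 309.2374267578125), (22.199913024902344, 11.794528007507324), 20.619108200073242)
```

>>> {"method": "step_arm", "body": {
  "xyz": [
    [-0.006,-0.004,0.1],
    [-0.006,-0.004,0.2],
    [-0.006,-0.004,0.3],
    [-0.006,-0.004,0.37],
    [-0.006,-0.004,0.425],
    [-0.006,-0.004,0.425],
    [-0.006,-0.004,0.425],
    [-0.006,-0.004,0.425],
    [-0.006,-0.004,0.425],
    [-0.006,-0.004,0.425],
    [-0.006,-0.004,0.425],
    [-0.006,-0.004,0.425]
  ],
  "yaw": [0,0,0,0,0,0,0,0,0,0,0,0],
  "claw": [0,0,0,0,0,0,0.5,1,1,1,1,1],
  "grip_force": 30
}}

```text
time_s: 9.07
tcp_pos: [0.4339, 0.3087, 0.0961]
eef_rot: [180.0, -0.0, 20.9]
contact_force: [2.4, -3.9, 3.6]
gripper_width: 0.0117
gripper_force: 30.0
```

```bash
python3 d.py .4348 .3088 .097
```

```text
9.0667 [0.4339 0.3087 0.0961] [ 1.7999e+02 -2.0000e-02  2.0890e+01] shares [ 0.0045  0.0009 -0.0045] F [ 2.4 -3.9  3.6] w 0.0117
```

>>> {"method": "step_arm", "body": {
  "xyz": [
    [0,0,-0.03],
    [0,0,-0.07],
    [0,0,-0.12],
    [0,0,-0.25],
    [0,0,-0.4],
    [0,0,-0.55],
    [0,0,-0.7],
    [0,0,-0.85],
    [0,0,-0.95],
    [0,0,-0.95],
    [0,0,-0.95]
  ],
  "yaw": [0,0,0,0,0,0,0,0,0,0,0],
  "claw": [1,1,1,1,1,1,1,1,1,1,1]
}}

```text
time_s: 9.98
tcp_pos: [0.4336, 0.3093, 0.2876]
eef_rot: [-179.9, -0.2, 20.9]
contact_force: [-0.6, -0.2, -2.3]
gripper_width: 0.0124
gripper_force: 30.0
```

```bash
python3 d.py .5353 -.1385 .24
```

```text
9.9833 [0.4336 0.3093 0.2876] [-1.7986e+02 -1.5000e-01  2.0890e+01] shares [-0.3241  2.2735  0.2315] F [-0.6 -0.2 -2.3] w 0.0124
```

>>> {"method": "step_arm", "body": {
  "xyz": [
    [-0.02,0.1,0],
    [-0.04,0.25,0],
    [-0.06,0.4,0],
    [-0.08,0.55,0],
    [-0.1,0.7,0],
    [-0.12,0.85,0],
    [-0.14,1,0],
    [-0.14,1,0]
  ],
  "yaw": [0.033,0.033,0.033,0.033,0.033,0.033,0.033,0.033],
  "claw": [1,1,1,1,1,1,1,1]
}}

```text
time_s: 10.65
tcp_pos: [0.4783, 0.1081, 0.2847]
eef_rot: [179.9, 0.1, 8.8]
contact_force: [-0.3, 1.1, -1.2]
gripper_width: 0.012
gripper_force: 30.0
```

```bash
python3 d.py .5353 -.1385 .24
```

```text
10.65 [0.4783 0.1081 0.2847] [1.7994e+02 1.4000e-01 8.8500e+00] shares [0.0927 1.2618 0.2245] F [-0.3  1.1 -1.2] w 0.012
```

>>> {"method": "step_arm", "body": {
  "xyz": [
    [0.02,0.15,0],
    [0.04,0.3,0],
    [0.06,0.45,0],
    [0.09,0.6,0],
    [0.09,0.75,0],
    [0.09,0.9,0],
    [0.09,1,0],
    [0.09,1,0]
  ],
  "yaw": [0,0,0,0,0,0,0,0],
  "claw": [1,1,1,1,1,1,1,1]
}}

```text
time_s: 11.32
tcp_pos: [0.5274, -0.0854, 0.2842]
eef_rot: [180.0, 0.2, 8.8]
contact_force: [-0.1, 0.7, -0.8]
gripper_width: 0.0118
gripper_force: 30.0
```

>>> {"method": "step_arm", "body": {
  "xyz": [
    [0,0.13,0],
    [0,0.26,0],
    [0,0.26,0.1],
    [0,0.26,0.2],
    [0,0.26,0.2],
    [0,0.26,0.2],
    [0,0.26,0.2],
    [0,0.26,0.2]
  ],
  "yaw": [0,0,0,0,0,0,0,0],
  "claw": [1,1,1,1,1,1,1,1]
}}

```text
time_s: 11.98
tcp_pos: [0.5367, -0.1337, 0.2468]
eef_rot: [180.0, -0.1, 9.1]
contact_force: [0.3, -0.3, -0.4]
gripper_width: 0.0117
gripper_force: 30.0
```

```bash
python3 d.py .5353 -.1385 .24; python3 -c "
from h import *
P,D=cap('wrist'); z=load('wrist')[2]
u,v=wproj(z,[.5353,-.1385,.13])[0]; print(u,v); u=int(u);v=int(v);print(u-100,v-85)
crop(P,'w6.png',u-100,v-85,u+100,v+65,4)
print(wproj(z,z['pos']+np.array([0,0,-.089])),wproj(z,z['pos']+np.array([0,0,-.06])))"
```

```text
11.9833 [ 0.5367 -0.1337  0.2468] [ 1.7998e+02 -9.0000e-02  9.0500e+00] shares [-0.0107  0.0226  0.0341] F [ 0.3 -0.3 -0.4] w 0.0117
330.45776571896 241.6466293446476
230 156
[[324.4515861  251.29071359]] [[324.61778294 267.37769694]]
```

View pics/w6.png

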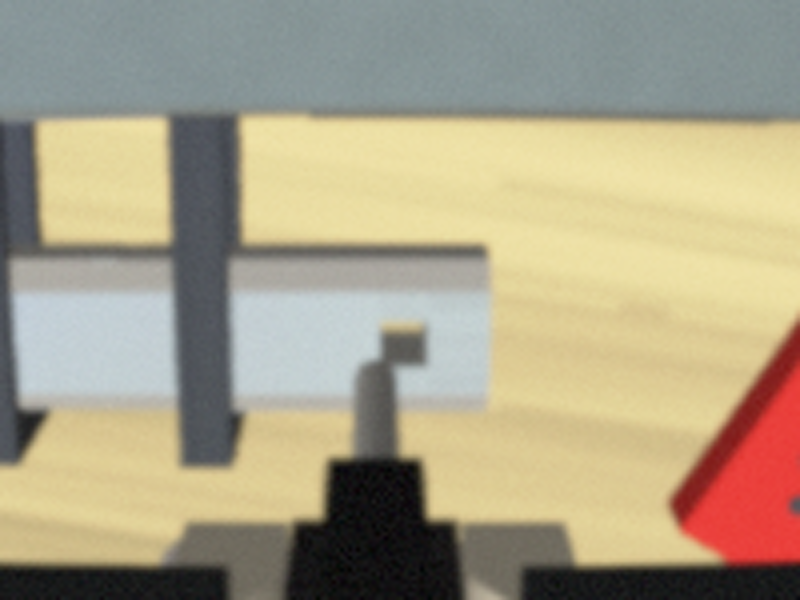

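>>> {"method": "step_arm", "body": {
  "xyz": [
    [-0.013,0.025,0],
    [-0.013,0.025,0.05],
    [-0.013,0.025,0.1],
    [-0.013,0.025,0.1],
    [-0.013,0.025,0.1],
    [-0.013,0.025,0.1]
  ],
  "yaw": [0,0,0,0,0,0],
  "claw": [1,1,1,1,1,1]
}}

```text
time_s: 12.53
tcp_pos: [0.5342, -0.1396, 0.2254]
eef_rot: [180.0, 0.0, 9.0]
contact_force: [-0.0, 0.6, 0.1]
gripper_width: 0.0122
gripper_force: 30.0
```

```bash
python3 d.py .5353 -.1385 .219; python3 -c "
from h import *
P,D=cap('wrist'); z=load('wrist')[2]
u,v=wproj(z,[.5353,-.1385,.13])[0]; print(u,v); u=int(u);v=int(v);print(u-60,v-50)
crop(P,'w7.png',u-60,v-50,u+60,v+40,6)
r=R.from_euler('xyz',z['rot'],degrees=True)
print(wproj(z,z['pos']+r.apply([[0.0005,-.0004,.089],[.004,-.0004,.089]])))"
```

```text
12.5333 [ 0.5342 -0.1396  0.2254] [1.7999e+02 3.0000e-02 9.0000e+00] shares [ 0.0061 -0.0044  0.0318] F [-0.   0.6  0.1] w 0.0122
323.15619274616193 246.25517468846533
263 196
[[323.9061388  250.38163639]
 [323.90974611 245.37576051]]
```

View pics/w7.png

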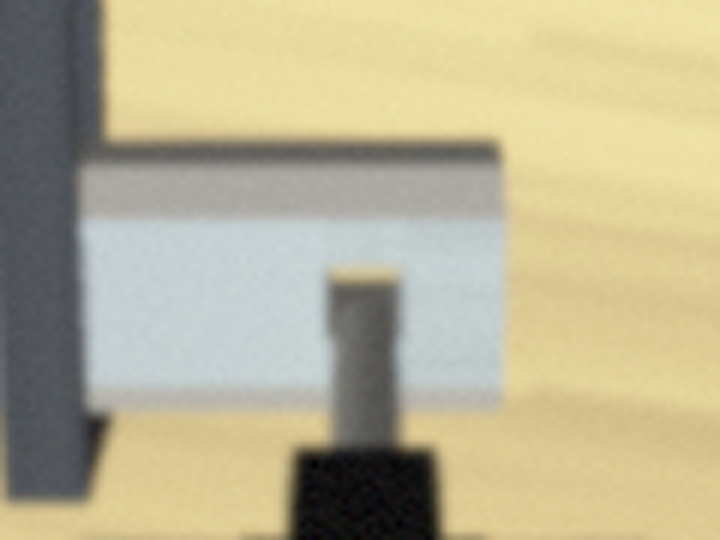

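>>> {"method": "step_arm", "body": {
  "xyz": [
    [0.0035,0,0],
    [0.0035,0,0.01],
    [0.0035,0,0.02],
    [0.0035,0,0.025],
    [0.0035,0,0.03],
    [0.0035,0,0.035],
    [0.0035,0,0.04],
    [0.0035,0,0.045],
    [0.0035,0,0.045]
  ],
  "yaw": [0,0,0,0,0,0,0,0,0],
  "claw": [1,1,1,1,1,1,1,1,1]
}}

```text
time_s: 13.33
tcp_pos: [0.5349, -0.1393, 0.2163]
eef_rot: [-180.0, 0.0, 9.0]
contact_force: [-0.9, -0.9, -1.0]
gripper_width: 0.0118
gripper_force: 30.0
```

```bash
python3 d.py .5353 -.1385 .219
```

```text
13.3333 [ 0.5349 -0.1393  0.2163] [-1.8e+02  2.0e-02  9.0e+00] shares [ 0.0028 -0.0038 -0.0133] F [-0.9 -0.9 -1. ] w 0.0118
```

>>> {"method": "step_arm", "body": {
  "xyz": [
    [0,0,0.005],
    [0,0,0.01],
    [0,0,0.015],
    [0,0,0.02],
    [0,0,0.025],
    [0,0,0.025]
  ],
  "yaw": [0,0,0,0,0,0],
  "claw": [1,1,1,1,1,1]
}}

```text
time_s: 13.83
tcp_pos: [0.5348, -0.1393, 0.2113]
eef_rot: [-180.0, 0.0, 9.0]
contact_force: [-0.1, 0.6, -1.6]
gripper_width: 0.0118
gripper_force: 30.0
```

```bash
python3 d.py .5353 -.1385 .219
```

```text
13.8333 [ 0.5348 -0.1393  0.2113] [-1.7999e+02  2.0000e-02  9.0000e+00] shares [ 0.003  -0.0038 -0.0385] F [-0.1  0.6 -1.6] w 0.0118
```

>>> {"method": "step_arm", "body": {
  "xyz": [
    [0,0,0.01],
    [0,0,0.02],
    [0,0,0.03],
    [0,0,0.04],
    [0,0,0.05],
    [0,0,0.06],
    [0,0,0.07],
    [0,0,0.08],
    [0,0,0.09],
    [0,0,0.1],
    [0,0,0.1]
  ],
  "yaw": [0,0,0,0,0,0,0,0,0,0,0],
  "claw": [1,1,1,1,1,1,1,1,1,1,1]
}}

```text
time_s: 14.75
tcp_pos: [0.5347, -0.1393, 0.1911]
eef_rot: [-180.0, 0.0, 9.0]
contact_force: [-1.0, 0.1, -1.4]
gripper_width: 0.0118
gripper_force: 30.0
```

```bash
python3 d.py .5353 -.1385 .155
```

```text
14.75 [ 0.5347 -0.1393  0.1911] [-1.7999e+02  4.0000e-02  9.0000e+00] shares [ 0.0037 -0.0037  0.1803] F [-1.   0.1 -1.4] w 0.0118
```

>>> {"method": "step_arm", "body": {
  "xyz": [
    [0,0,0],
    [0,0,0.01],
    [0,0,0.02],
    [0,0,0.03],
    [0,0,0.04],
    [0,0,0.045],
    [0,0,0.05],
    [0,0,0.055],
    [0,0,0.06],
    [0,0,0.065],
    [0,0,0.07],
    [0,0,0.07]
  ],
  "yaw": [0,0,0,0,0,0,0,0,0,0,0,0],
  "claw": [1,1,1,1,1,1,1,1,1,1,1,1],
  "grip_force": 55
}}

```text
time_s: 15.75
tcp_pos: [0.5347, -0.1398, 0.1786]
eef_rot: [180.0, 0.0, 9.0]
contact_force: [-5.6, -0.5, 9.7]
gripper_width: 0.0118
gripper_force: 55.0
```

```bash
python3 d.py .5353 -.1385 .155
```

```text
15.75 [ 0.5347 -0.1398  0.1786] [1.7995e+02 2.0000e-02 9.0200e+00] shares [ 0.0041 -0.0059  0.1178] F [-5.6 -0.5  9.7] w 0.0118
```

>>> {"method": "step_arm", "body": {
  "xyz": [
    [0,0,0.005],
    [0,0,0.01],
    [0,0,0.015],
    [0,0,0.02],
    [0,0,0.025],
    [0,0,0.03],
    [0,0,0.035],
    [0,0,0.04],
    [0,0,0.04]
  ],
  "yaw": [0,0,0,0,0,0,0,0,0],
  "claw": [1,1,1,1,1,1,1,1,1]
}}

```text
time_s: 16.5
tcp_pos: [0.5343, -0.1393, 0.1688]
eef_rot: [-180.0, 0.1, 9.0]
contact_force: [-4.0, -0.3, -0.6]
gripper_width: 0.0121
gripper_force: 55.0
```

```bash
python3 d.py .5353 -.1385 .155
```

```text
16.5 [ 0.5343 -0.1393  0.1688] [-1.7998e+02  9.0000e-02  8.9900e+00] shares [ 0.0058 -0.0033  0.0691] F [-4.  -0.3 -0.6] w 0.0121
```

>>> {"method": "step_arm", "body": {
  "xyz": [
    [0,0,0.005],
    [0,0,0.01],
    [0,0,0.015],
    [0,0,0.02],
    [0,0,0.025],
    [0,0,0.03],
    [0,0,0.035],
    [0,0,0.04],
    [0,0,0.045],
    [0,0,0.05],
    [0,0,0.055],
    [0,0,0.055]
  ],
  "yaw": [0,0,0,0,0,0,0,0,0,0,0,0],
  "claw": [1,1,1,1,1,1,1,1,1,1,1,1]
}}

```text
time_s: 17.5
tcp_pos: [0.5354, -0.1393, 0.1584]
eef_rot: [180.0, -0.0, 9.0]
contact_force: [-2.3, -0.7, -2.5]
gripper_width: 0.0116
gripper_force: 55.0
```

```bash
python3 d.py .5353 -.1385 .155
```

```text
17.5 [ 0.5354 -0.1393  0.1584] [ 1.8e+02 -4.0e-02  9.0e+00] shares [ 0.0003 -0.0038  0.0172] F [-2.3 -0.7 -2.5] w 0.0116
```

>>> {"method": "step_arm", "body": {
  "xyz": [
    [0,0,0.003],
    [0,0,0.006],
    [0,0,0.009],
    [0,0,0.012],
    [0,0,0.015],
    [0,0,0.018],
    [0,0,0.018]
  ],
  "yaw": [0,0,0,0,0,0,0],
  "claw": [1,1,1,1,1,1,1]
}}

```text
time_s: 18.08
tcp_pos: [0.5356, -0.1393, 0.1552]
eef_rot: [180.0, -0.1, 9.0]
contact_force: [0.4, -0.3, -1.1]
gripper_width: 0.0116
gripper_force: 55.0
```

```bash
python3 d.py .5353 -.1385 .155
```

```text
18.0833 [ 0.5356 -0.1393  0.1552] [ 1.7999e+02 -8.0000e-02  9.0100e+00] shares [-0.001  -0.004   0.0012] F [ 0.4 -0.3 -1.1] w 0.0116
```

Force is back to about zero: near seated. A little further until contact.

>>> {"method": "step_arm", "body": {
  "xyz": [
    [0,0,0.002],
    [0,0,0.004],
    [0,0,0.006],
    [0,0,0.008],
    [0,0,0.008]
  ],
  "yaw": [0,0,0,0,0],
  "claw": [1,1,1,1,1]
}}

```text
time_s: 18.5
tcp_pos: [0.5357, -0.1393, 0.155]
eef_rot: [180.0, -0.1, 9.0]
contact_force: [-4.1, 1.5, 10.9]
gripper_width: 0.0119
gripper_force: 55.0
```

```bash
python3 d.py .5353 -.1385 .155
```

```text
18.5 [ 0.5357 -0.1393  0.155 ] [ 1.7996e+02 -1.1000e-01  9.0400e+00] shares [-0.0012 -0.0044 -0.0002] F [-4.1  1.5 10.9] w 0.0119
```

>>> {"method": "step_arm", "body": {
  "xyz": [
    [0,0,0.002],
    [0,0,0],
    [0,0,0],
    [0,0,0],
    [0,0,0],
    [0,0,-0.05],
    [0,0,-0.15],
    [0,0,-0.3],
    [0,0,-0.5],
    [-0.2,0,-0.5],
    [-0.35,0,-0.5],
    [-0.35,0,-0.5]
  ],
  "yaw": [0,0,0,0,0,0,0,0,0,0,0,0],
  "claw": [0.8,0.45,0.45,0.45,0.45,0.45,0.45,0.45,0.45,0.45,0.45,0.45]
}}

```text
time_s: 19.5
tcp_pos: [0.4618, -0.1507, 0.2549]
eef_rot: [-180.0, -0.1, 8.9]
contact_force: [-1.8, 0.0, -1.2]
gripper_width: 0.0239
gripper_force: 0.0
```

```bash
python3 d.py .5353 -.1385 .155; python3 -c "
from h import *
P,D=cap('wrist'); P,w=wcloud(); z=load('wrist')[2]
u,v=wproj(z,[.5353,-.1385,.13])[0].astype(int)
S,_=cap('side'); a,b=proj('side',[.5353,-.1385,.14])[0].astype(int)
A=cv2.resize(P[v-75:v+75,u-66:u+66],(396,450),interpolation=2); B=cv2.resize(S[b-45:b+45,a-40:a+40],(400,450),interpolation=2)
cv2.imwrite('pics/f.png',np.hstack([A,B]))
q=w.reshape(-1,3); q=q[np.isfinite(q[:,2])]; q=q[(abs(q[:,0]-.5353)<.03)&(abs(q[:,1]+.1385)<.03)]
t=q[(q[:,2]>.165)&(q[:,2]<.19)]; print(len(t),np.percentile(t[:,2],[50,90,98]),cv2.minAreaRect((t[:,:2]*1000).astype(np.float32)))"; python3 cabm.py|tail -1
```

```text
19.5 [ 0.4618 -0.1507  0.2549] [-1.7995e+02 -8.0000e-02  8.9500e+00] shares [ 0.372  -0.0027  0.5001] F [-1.8  0.  -1.2] w 0.0239
723 [0.17388401 0.174762   0.17532767] ((537.5046997070312, -138.3207244873047), (20.784448623657227, 12.105708122253418), 8.936363220214844)
ball 514 [[-132.3, -130.8, -123.7, -116.7, -115.4], [35.8, 36.4, 41.1, 48.8, 50.6], [158.5, 165.5, 173.5, 177.0, 177.7]]
```

View pics/f.png

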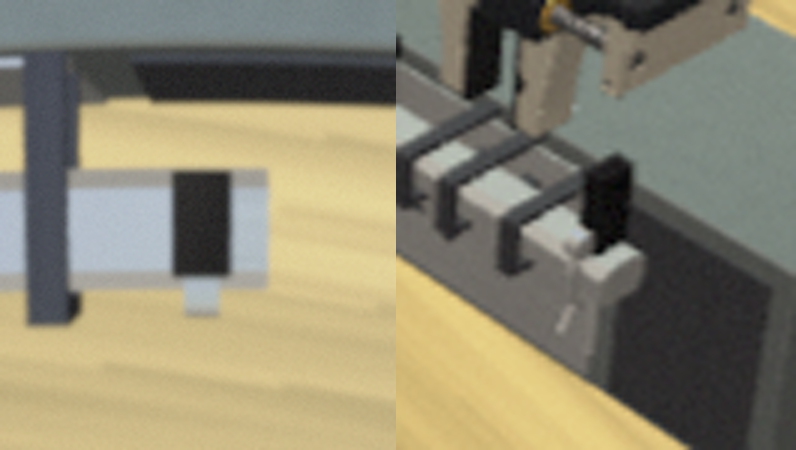

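The picture shows the grip sitting on the bolt with its top at z = 0.174 m (130 + 44 mm). The bow is down the bolt's front side, and the gripper is clear.

```bash
python3 -c "
from plant import job
print(job.close_job())"
```

```text
the job is handed in; nothing more can be done
None
```

The cabinet is locked and the job handed in: bolt home at its stop, cotter pushed in until its grip sat on the bolt, then released with the gripper clear; the push on the lever peaked at about 73 N against the stop, and the cotter met about 11 N at most.

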